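# Empty the desk dustpan through the push flap of the bin

## Task

Pick up the little dustpan from the cutting mat by its handle and empty the two spent markers and the glue-stick tube in it into the desk bin: push the bin's spring flap in with the lip of the pan and tip the pan while it holds the flap open. Don't ram the bin and keep your fingers off it. Then draw the pan out so that the flap shuts, set the empty pan gently down flat on the cutting mat again, let go, and leave the brush, the mug and the tape dispenser where they are.

Things in the scene. Friction and masses are not known exactly. Their poses are not given: they have to be found in the camera images.
- bin: grey plastic push-flap desk bin, fixed, otherwise empty, 220 (x) x 200 (y) x 230 mm high, walls 5 mm. Origin: centre of its underside; +x points from its flap side to its back: the pan goes in along +x. Front wall 120 mm high at x = -110 mm; from its top a hood face with the flap slopes back and up at 45 degrees to the flat hood top (x = 0 to 110 mm, z = 230 mm)
- bin_sill (a point): middle of the lower edge of the opening in the bin's sloping face, at bin x = -103, y = 0, z = 127 mm; same axes as the bin. The opening is 168 mm wide (y) and reaches from here up to the flap's hinge; the pan must pass above this edge
- flap (a joint): the bin's aluminium push flap, 160 mm wide, 128 mm from hinge to free lower edge, filling the opening. Hinge along the bin's y at bin x = -10, z = 218 mm. 0 = shut, grows as it is pushed into the bin (0.78 = hanging straight down, stop at 1.9 rad). Light spring: 0.03 N m holds it shut, 0.1 N m at 0.8 rad (1 to 3 N on the pan); shuts by itself
- mat: dark A3 cutting mat with a grid, fixed, 300 (x) x 450 (y) x 2 mm, origin: centre of its underside (top at z = 2 mm)
- pan_grip (a point): centre of the handle of the light grey plastic dustpan (loose, about 130 g, 220 mm long). Axes of the pan: +x from handle to lip, z up. Handle: level bar along x, 24 mm wide (y), 20 mm high, reaching 35 mm behind this point and 45 mm ahead of it to the pan's back wall; 40 mm above the pan's underside
- pan_mid (a point): middle of the dustpan's body, 115 mm ahead (+x) of pan_grip, 20 mm above the underside; same axes. Body 140 mm long (x), 136 mm wide (y); side walls 40 mm high along the whole length, back wall 44 mm, front open. In the back half a flat well 76 mm long holds the rubbish
- pan_lip (a point): middle of the lip, the pan's straight front edge, 70 mm ahead of pan_mid and 185 mm ahead of pan_grip, at the level of the underside (40 mm below pan_grip); same axes. Behind it the floor rises to a cross ridge 10 mm above the well (20 degree slopes), so things stay in the well until the lip is tipped down by more than about 20 degrees; 35 degrees empties it
- marker_a_mid (a point): middle of a spent marker with black cap lying across the pan's well, 118 mm long (its y), 19 mm diameter, 16 g; rolls freely
- marker_b_mid (a point): middle of a second, identical marker, in the same well
- glue_tube_mid (a point): middle of an empty white glue-stick tube lying across the pan's well, 98 mm long (its y), 25 mm diameter, 20 g; rolls freely
- brush: black hand brush lying on the desk, 200 (x) x 34 x 42 mm, loose; origin under its middle; leave it alone
- mug: white mug, 82 mm diameter, 95 mm high, loose; origin under its middle; leave it alone
- tape_holder: grey desk tape dispenser, 150 (x) x 58 x 100 mm, loose; origin under its middle; leave it alone
Not all that is in view belongs to the job. Leave any yellow look-alike of the part that bears marker_a_mid alone.

How it is judged:
By the outcome, as a careful person would: the job done as asked, in the order asked, and still so for the second after the job is handed in, with the robot touching nothing.
It also fails if it takes over 67 s, if anything falls off the work surface, if the arm or the gripper's body presses on something with over 40 N, if the wrist force passes 120 N, or if a joint passes its speed limit or range.

## Robot

A 6-joint arm with a two-finger parallel gripper is mounted at the origin on the work surface. World frame = base frame: x ahead of the robot, y to its left, z up, the work surface at z = 0. Lengths are in m, angles in rad, forces in N, time in s.
With the tool pointing down it reaches from about 0.325 to 0.9 m from the base axis. Payload 3.5 kg.
Tool frame: the origin (TCP) lies midway between the tips of the shut fingers; the grasp point (between the pads) lies 19 mm behind it; z points along the fingers, y is the line along which they close (so a half turn about z gives the same grasp; the last joint's range is limited). The gripper opens to 85 mm and grips with 20 to 120 N. Pads are 22 mm wide; open, the fingers measure 114 mm over their backs; the gripper's body (76 mm by 85 mm) begins 54 mm behind the grasp point. The pads swing forward as they close: fully open they stand 13 mm farther back than shut.
Start: joints at [1.179, 0.276, -0.026, 1.268, 0, 1.467], TCP at [0.178, 0.599, 0.193] pointing down, gripper open.
Joint ranges: [-3.12, 3.12], [-0.85, 1.88], [-1.08, 1.24], [-1.95, 2.15], [-1.57, 1.53], [-3.14, 3.14]. Speed limits (rad/s): [2.57, 2.57, 3.14, 3.14, 3.14, 3.14].

## Interface

Orientations are given as a unit quaternion [w, x, y, z].
In Python, from cell import robot gives the robot as it stands.
- The arm moves only by the tool drive_tool, never from a script. Its argument "series" is a list of rows, each a list of 3 entries, a list of its own where there are three numbers: the opening, from -1 (shut) to 1 (fully open), then the shift along the tool's x, y, z each as a share of 0.5 m, from -1 to 1, then the turn about the tool's z as a share of 0.12 rad, from -1 to 1. A call has 1 to 12 rows; each row shifts and turns the commanded pose from where the row before left it, along the tool's axes as they then stand; what a row does not reach is not made up. A row lasts 1/10 s, in which the tool goes at most 50 mm and 8.59 degrees, less where a joint would pass 70% of its speed; a pose out of reach is approached as far as the arm can. A call with a number of a shift or a turn outside -1 to 1 is refused whole. A call with a gripper value outside its range is refused whole. The fingers move at their own pace and stop on an object; the grip force is fixed at half the most. Time passes only in rows, so rows that do not move let the fingers close. It gives the time, the measured TCP pose, the force, the opening and the grip force at its end, in the units of the state.
- robot.get_state(): the state, without advancing time (a new reading comes with each control period).
- robot.get_image(name): name is "side" or "top" or "wrist"; returns (picture, depth): 400x640x3 uint8, blue, green, red; 400x640 float32, m along the optical axis (not along the pixel's ray), 0 where there is no reading.
- robot.calibration(name): a dict with "fx", "fy", "cx", "cy" (pixels), "camera_from_world" (4x4, takes a point from world to camera coordinates). Camera axes: x right, y down, z forward; pixel columns grow to the right and rows downward; lengths in m; the calibration is good to about 2 mm. A picture is of the moment at which its call begins: read the wrist's pose just before it. calibration takes no time and is no camera call; for the wrist camera it gives the pose at the moment of the call.
- robot.sign_off(): hands the job in; it is judged then, once.
The state is a dict: "clock": time; "joint_positions": joint angles; "joint_velocities": joint speeds; "tau": joint torques, N m; "eef_pos": TCP position; "eef_rot": TCP orientation; "ft_force": force on the tool from outside, world axes, zero at the start; "ft_torque": the same for the moment, N m; "width": finger opening in m; "finger_force": force on a finger pad.
Only numpy, scipy, OpenCV 4.12 (cv2) and the standard library are available. Lean on these libraries where they do the work, as an engineer would, in place of code of your own. Each camera call takes 0.05 s, during which the arm holds its last target. There are 200 camera calls.

## Working session

There is one attempt and no reset: what is moved stays moved. The work goes in short steps, Python scripts to look and compute and a tool call to move; the robot and the scene stay as the last step left them, time stands still between calls to the robot, and variables do not carry over. Pictures are saved under pics/ and viewed, at most 10 in all, crops included, and the job is handed in when it is done.

Besides the shell and the picture viewer there is one more tool, called as a command line: name --argument value ..., lists and objects as JSON in quotes. drive_tool: Moves the arm, as the interface text tells. Its arguments: {"type":"object","properties":{"series":{"type":"array"}},"required":["series"]}

```bash
mkdir -p pics; ls; python3 - <<'E'
from cell import robot
import cv2,numpy as np
s=robot.get_state();print({k:np.round(v,3).tolist() for k,v in s.items()})
for n in("top","side"):
    im,d=robot.get_image(n);cv2.imwrite(f"pics/{n}0.png",im);np.savez(f"{n}0.npz",im=im,d=d)
    c=robot.calibration(n);print(n,c['fx'],c['fy'],c['cx'],c['cy'],np.round(c['camera_from_world'],3).tolist())
E
```

```text
pics
{'clock': 0.0, 'joint_positions': [1.179, 0.277, -0.028, 1.268, -0.0, 1.467], 'joint_velocities': [-0.001, 0.0, -0.0, 0.002, 0.001, -0.0], 'tau': [0.0, -44.551, 29.52, 0.016, 0.0, 0.0], 'eef_pos': [0.178, 0.598, 0.192], 'eef_rot': [-0.0, 0.144, 0.99, -0.001], 'ft_force': [-0.228, -0.474, 0.265], 'ft_torque': [-0.032, -0.019, -0.036], 'finger_force': 0.0, 'width': 0.086}
top 389.2427361930021 389.2427361930021 326.4049583558031 191.71296095673154 [[-0.014, -0.999, 0.041, 0.011], [-0.996, 0.011, -0.083, 0.503], [0.083, -0.042, -0.996, 0.994], [0.0, 0.0, 0.0, 1.0]]
side 384.22774533281057 384.22774533281057 328.1234055309389 197.05104705251537 [[0.964, -0.264, 0.014, -0.497], [-0.151, -0.593, -0.791, 0.199], [0.217, 0.76, -0.612, 0.955], [0.0, 0.0, 0.0, 1.0]]
```

View pics/top0.png

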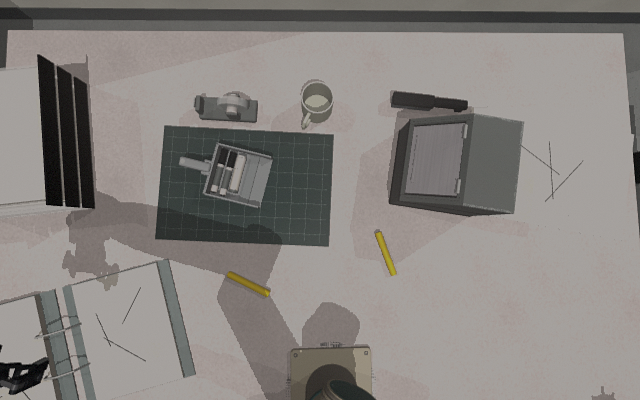

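View pics/side0.png

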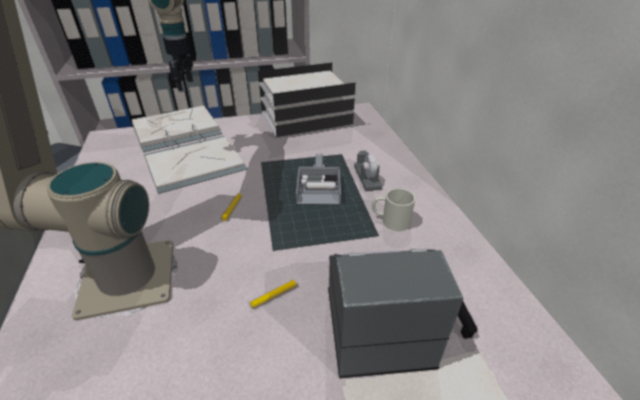

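The top view shows the pan at about (238,175) with its lip to the right, the bin at (460,165) with its flap facing left, and two yellow look-alike markers on the desk at (248,284) and (386,253). The moves only allow a turn about tool z. So I'll measure the scene, then check in free air what the arm does at its reach limit.

```bash
cat > h.py <<'E'
import numpy as np
from cell import robot
def pts(n,uv,d):
    c=robot.calibration(n);T=np.linalg.inv(c['camera_from_world'])
    uv=np.asarray(uv,float);d=np.asarray(d,float)
    p=np.c_[(uv[:,0]-c['cx'])/c['fx']*d,(uv[:,1]-c['cy'])/c['fy']*d,d,np.ones(len(d))]
    return (p@T.T)[:,:3]
def plane(n,uv,z):
    a=pts(n,uv,np.ones(len(uv)));c=np.linalg.inv(robot.calibration(n)['camera_from_world'])[:3,3]
    return c+(a-c)*((z-c[2])/(a[:,2]-c[2]))[:,None]
def cloud(n,d):
    v,u=np.mgrid[:400,:640];return pts(n,np.c_[u.ravel(),v.ravel()],d.ravel()).reshape(400,640,3)
E
python3 - <<'E'
from h import *
import cv2
f=np.load('top0.npz');im,d=f['im'],f['d'];P=cloud('top',d)
def rect(name,m,z):
    m=m.astype(np.uint8);k,l,s,_=cv2.connectedComponentsWithStats(m);i=1+s[1:,4].argmax()
    v,u=np.nonzero(l==i);q=plane('top',np.c_[u,v],z)[:,:2] if z is not None else P[v,u,:2]
    r=cv2.minAreaRect((q*1000).astype(np.float32));print(name,len(v),np.round(r[0],1),np.round(r[1],1),round(r[2],2),'medz',round(float(np.median(P[v,u,2])),4))
u,v=np.meshgrid(np.arange(640),np.arange(400))
Z=P[...,2];box=lambda a,b,c,e:(u>a)&(u<b)&(v>c)&(v<e)
rect('bintop',box(380,540,90,230)&(abs(Z-.23)<.008),None)
rect('bin all',box(380,540,90,230)&(Z>.11),None)
rect('handle',box(170,212,140,190)&(Z>.035)&(Z<.07),None)
rect('pan',box(170,290,130,220)&(Z>.012)&(Z<.07),None)
rect('walls',box(205,290,130,220)&(Z>.035)&(Z<.07),None)
rect('mug',box(295,340,70,130)&(Z>.08),None)
rect('tape',box(185,265,80,124)&(Z>.03),None)
rect('brush',box(380,475,80,112)&(Z>.015)&(Z<.06),None)
mat=box(140,350,115,260)&(im.max(2)<75);rect('mat',mat,.002)
E
```

```text
bintop 5329 [ 545.6 -334.6] [126.4 201.2] 80.33 medz 0.2298
bin all 10824 [ 549.  -181.2] [241.1 467.3] 2.33 medz 0.2215
handle 437 [552.5 338.3] [82.3 76.8] 83.11 medz 0.0504
pan 1658 [557.5 269.4] [219.9 136.3] 75.25 medz 0.0259
walls 419 [549.5 238.4] [155.9 135.9] 75.24 medz 0.0436
mug 298 [595.2  29.2] [ 79.1 352.7] 89.35 medz 0.093
tape 561 [593.9 140.3] [390.1  68.4] 37.93 medz 0.0769
brush 947 [ 740.2 -272.1] [198.   35.4] 84.7 medz 0.0412
mat 11866 [522.9 217.2] [448.  297.8] 86.6 medz 0.002
```

drive_tool --series '[[1,[0,0,-0.1],0],[1,[0,0,-0.1],0],[1,[0,0,-0.1],0],[1,[0,0,-0.1],0],[1,[0,0,-0.1],0],[1,[0,0,-0.1],0],[1,[0,0,-0.1],0],[1,[0,0,-0.1],0],[1,[0,0,-0.1],0],[1,[0,0,-0.1],0]]'

```text
clock: 1.1
eef_pos: [0.1717, 0.5769, 0.6267]
eef_rot: [0.009, 0.144, 0.989, 0.039]
ft_force: [-0.3, 0.1, 0.2]
width: 0.0854
finger_force: 0.0
```

drive_tool --series '[[1,[0,0,-0.1],0],[1,[0,0,-0.1],0],[1,[0,0,-0.1],0],[1,[0,0,-0.1],0],[1,[0,0,-0.1],0],[1,[0,0,-0.1],0]]'

```text
clock: 1.7
eef_pos: [0.1441, 0.4967, 0.7412]
eef_rot: [0.034, 0.142, 0.979, 0.141]
ft_force: [0.6, 0.4, -0.0]
width: 0.0857
finger_force: 0.0
```

```bash
cat >> h.py <<'E'
from scipy.spatial.transform import Rotation as R
def st():
    s=robot.get_state();q=s['eef_rot'];M=R.from_quat([q[1],q[2],q[3],q[0]]).as_matrix()
    print('t',round(s['clock'],2),'p',np.round(s['eef_pos'],4),'j',np.round(s['joint_positions'],3),'F',np.round(s['ft_force'],1),'w',s['width']);print('cols x,y,z:',np.round(M.T,3).tolist());return s,np.array(s['eef_pos']),M
E
python3 -c "
from h import *;st()"
```

```text
t 1.7 p [0.1441 0.4967 0.7412] j [1.157 0.154 1.024 2.15  0.01  1.448] F [ 0.6  0.4 -0. ] w 0.08570074116203442
cols x,y,z: [[-0.957, 0.289, -0.026], [0.27, 0.92, 0.285], [0.106, 0.266, -0.958]]
```

Useful: when a joint limit is reached the arm tilts, and the tilt stays. The present 16.7° tilt lies almost exactly in the vertical plane of the pan's handle, so the pads will still meet the handle sides squarely. My plan is to grip from above, rest the pan on the sill, soften the grip and raise the handle so the pan tips under its own weight. First I'll refine the poses.

```bash
python3 - <<'E'
from h import *
import cv2
f=np.load('top0.npz');im,d=f['im'],f['d'];P=cloud('top',d)
cv2.imwrite('pics/crop1.png',cv2.resize(im[110:300,160:420],None,fx=3,fy=3)[:570,:780])
c=np.array([.5575,.2694]);a=np.radians(75.25);h=-np.array([np.cos(a),np.sin(a)]);n=np.array([-h[1],h[0]])
g=c-.075*h
Q=P[...,:2]-g;X=Q@h;Y=Q@n;Z=P[...,2]
m=(abs(Z-.052)<.006)&(X>-.06)&(X<.04)&(abs(Y)<.04)
print('grip',g,'h',h,'handle X',X[m].min(),X[m].max(),'Y',Y[m].min(),Y[m].max(),'slope',np.polyfit(X[m],Y[m],1),m.sum(),np.median(Z[m]))
# bin: top plane & front wall
w=P[95:225,385:535].reshape(-1,3);t=w[(abs(w[:,2]-.23)<.003)&(w[:,1]<-.2)&(w[:,1]>-.45)&(w[:,0]>.4)&(w[:,0]<.72)]
r=cv2.minAreaRect((t[:,:2]*1000).astype(np.float32));print('bintop',r,len(t))
b=np.radians(r[2] if r[1][0]<r[1][1] else r[2]-90);k=-np.array([np.cos(b),np.sin(b)]);
if k[1]>0:k=-k
l=np.array([-k[1],k[0]]);q=w[:,:2]
x=t[:,:2]@k;y=t[:,:2]@l
print('k',k,'along',np.percentile(x,[0,1,99,100]),'lat',np.percentile(y,[0,1,99,100]))
o=k*(np.percentile(x,99.7)-.110)+l*(np.percentile(y,.3)+np.percentile(y,99.7))/2
print('origin',o);X=(q-o)@k;Y=(q-o)@l
s=(X>-.09)&(X<-.02)&(abs(Y)<.07);print('slope z-(x+230)',np.median(w[s,2]-X[s]-.23), 'heading',np.degrees(np.arctan2(k[1],k[0])))
E
```

```text
grip [0.57659515 0.34192845] h [-0.25460195 -0.96704594] handle X -0.03489682674131859 0.0399472147970643 Y -0.017234553498760467 0.018278585783850936 slope [ 0.00910357 -0.00031674] 298 0.05142080747477107
bintop ((545.4310302734375, -335.39862060546875), (124.88076782226562, 201.228271484375), 80.32785034179688) 4814
k [-0.16801023 -0.98578525] along [0.17655264 0.18775161 0.29924731 0.30143341] lat [0.49341414 0.49562191 0.69164834 0.69464237]
origin [ 0.55315341 -0.28728261]
slope z-(x+230) -0.0009490183797314922 heading -99.67214965820312
```

View pics/crop1.png

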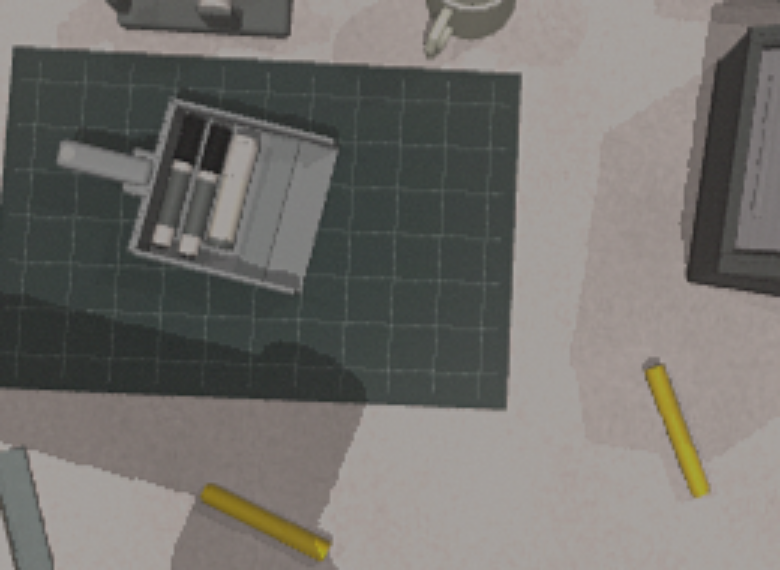

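The crop shows the pan at (230,190), handle at (100,160), with two grey black-capped markers at (172,175) and (205,185) and the white tube at (235,185) in the well. The yellow look-alikes at (265,520) and (680,430) are loose on the desk, so they stay untouched.

```bash
cat >> h.py <<'E'
G=np.array([.5766,.3419,.042]);H=np.array([-.2546,-.9670,0]);O=np.array([.5532,-.2873,0]);K=np.array([-.168,-.9858,0]);L=np.array([.9858,-.168,0]);UP=np.array([0,0,1.])
def to(t,M,p,n=''):
    v=M.T@(np.asarray(t)-p)/.5;print(n,'shift',np.round(v,3),'rows>=',round(float(np.linalg.norm(v))/.1,1))
E
python3 - <<'E'
from h import *
s,p,M=st()
N=np.cross(H,UP);N/=np.linalg.norm(N)
best=min(np.linspace(-np.pi,0,20001),key=lambda f:abs((-np.sin(f)*M[:,0]+np.cos(f)*M[:,1])@H))
print('turn',best,best/.12)
M2=M@R.from_euler('z',best).as_matrix();print(np.round(M2.T,3))
tcp=G-.005*H+.019*M2[:,2]
to(tcp+.15*UP,M2,p,'pre in turned axes');to(tcp+.15*UP,M,p,'pre now');print(tcp)
E
```

```text
t 1.7 p [0.1441 0.4967 0.7412] j [1.157 0.154 1.024 2.15  0.01  1.448] F [ 0.6  0.4 -0. ] w 0.08570074116203442
cols x,y,z: [[-0.957, 0.289, -0.026], [0.27, 0.92, 0.285], [0.106, 0.266, -0.958]]
turn -1.6077100404745766 -13.397583670621472
[[-0.234 -0.93  -0.284]
 [-0.966  0.254 -0.037]
 [ 0.106  0.266 -0.958]]
pre in turned axes shift [ 0.388 -0.875  1.103] rows>= 14.6
pre now shift [-0.888 -0.355  1.103] rows>= 14.6
[0.57989135 0.351789   0.02379606]
```

drive_tool --series '[[1,[0,0,0.1],-1],[1,[0,0,0.1],-1],[1,[0,0,0.1],-1],[1,[0,0,0.1],-1],[1,[0,0,0.1],-1],[1,[0,0,0.1],-1],[1,[0,0,0.1],-1],[1,[0,0,0.1],-1],[1,[0,0,0.1],-1],[1,[0,0,0.1],-1],[1,[0,0,0.1],-1],[1,[0,0,0],-1]]'

```text
clock: 2.9
eef_pos: [0.2002, 0.6372, 0.2058]
eef_rot: [0.11, -0.538, 0.832, 0.079]
ft_force: [-1.2, -1.4, -0.3]
width: 0.0857
finger_force: 0.0
```

```bash
python3 - <<'E'
from h import *
s,p,M=st()
f=np.linspace(-1,1,20001);b=f[np.argmin([abs((-np.sin(x)*M[:,0]+np.cos(x)*M[:,1])@H) for x in f])]
print('turn',b/.12);M2=M@R.from_euler('z',b).as_matrix();tcp=G-.005*H+.019*M2[:,2]
to(tcp+.12*UP,M2,p,'pre');to(tcp,M2,tcp+.12*UP,'down');print(np.round(M2.T,3))
E
```

```text
t 2.9 p [0.2002 0.6372 0.2058] j [ 1.166  0.15  -0.19   0.959  0.007  0.02 ] F [-1.2 -1.4 -0.3] w 0.0856658651608204
cols x,y,z: [[-0.397, -0.878, -0.268], [-0.912, 0.409, 0.012], [0.099, 0.25, -0.963]]
turn -1.4208333333333332
pre shift [ 0.387 -0.875  0.052] rows>= 9.6
down shift [0.064 0.008 0.231] rows>= 2.4
[[-0.237 -0.934 -0.266]
 [-0.967  0.254 -0.034]
 [ 0.099  0.25  -0.963]]
```

drive_tool --series '[[1,[0,0,0],-0.71],[1,[0,0,0],-0.71],[1,[0.039,-0.088,0.005],0],[1,[0.039,-0.088,0.005],0],[1,[0.039,-0.088,0.005],0],[1,[0.039,-0.088,0.005],0],[1,[0.039,-0.088,0.005],0],[1,[0.039,-0.088,0.005],0],[1,[0.039,-0.088,0.005],0],[1,[0.038,-0.086,0.006],0],[1,[0.038,-0.085,0.006],0],[0.2,[0.038,-0.085,0.005],0]]'

```text
clock: 4.1
eef_pos: [0.5794, 0.3564, 0.1519]
eef_rot: [0.124, -0.604, 0.784, 0.074]
ft_force: [1.7, 0.9, 0.3]
width: 0.0734
finger_force: 0.0
```

```bash
cat >> h.py <<'E'
def aim(tp,heading):
    "tcp target fn of M, and turn (in units) so that tool y is perpendicular to heading"
    s,p,M=st();f=np.linspace(-1,1,20001);b=f[np.argmin([abs((-np.sin(x)*M[:,0]+np.cos(x)*M[:,1])@heading) for x in f])]
    M2=M@R.from_euler('z',b).as_matrix();print('turn',round(b/.12,2));t=tp(M2);to(t,M2,p,'after turn');return s,p,M2,t
E
python3 - <<'E'
from h import *
s,p,M,t=aim(lambda M:G-.005*H+.019*M[:,2]+.12*UP,H)
to(t-.12*UP,M,t,'down')
im,d=robot.get_image('side');import cv2;cv2.imwrite('pics/side1.png',im[100:300,180:480].repeat(2,0).repeat(2,1))
E
```

```text
t 4.1 p [0.5794 0.3564 0.1519] j [ 0.352  0.247 -0.188  0.941  0.216 -0.94 ] F [1.7 0.9 0.3] w 0.07340949236574111
cols x,y,z: [[-0.24, -0.928, -0.284], [-0.965, 0.26, -0.033], [0.104, 0.266, -0.958]]
turn -0.05
after turn shift [ 0.013 -0.003  0.013] rows>= 0.2
down shift [0.068 0.008 0.23 ] rows>= 2.4
```

View pics/side1.png

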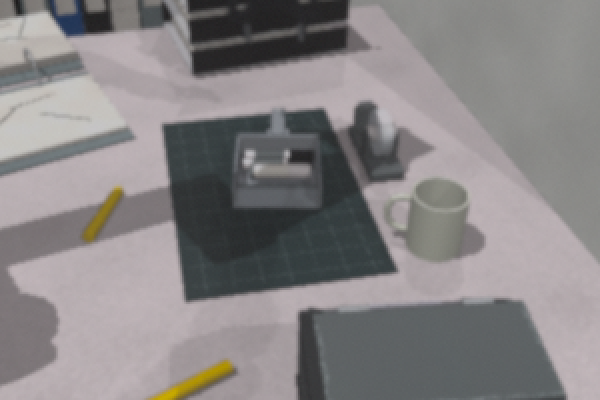

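```bash
python3 - <<'E'
from h import *
import cv2
s,p,M=st();c=robot.calibration('side');q=c['camera_from_world']@np.r_[p,1];print(q,c['fx']*q[0]/q[2]+c['cx'],c['fy']*q[1]/q[2]+c['cy'])
a,_=robot.get_image('side');b,_=robot.get_image('wrist');cv2.imwrite('pics/two.png',np.hstack([cv2.resize(a,(400,250)),cv2.resize(b,(400,250))]))
E
```

```text
t 4.15 p [0.5858 0.3519 0.1508] j [ 0.344  0.251 -0.184  0.938  0.211 -0.942] F [ 5.8 -1.2 -0.4] w 0.06625474542627173
cols x,y,z: [[-0.245, -0.928, -0.281], [-0.963, 0.266, -0.038], [0.11, 0.262, -0.959]]
[-0.02323157 -0.21805441  1.25684567  1.        ] 321.0213287451574 130.39007400685057
```

View pics/two.png

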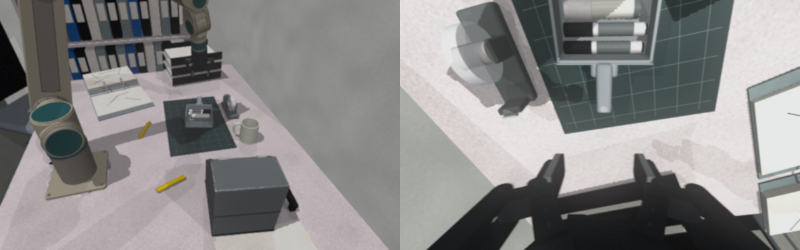

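The side view shows the gripper above the handle, with its dark fingers against the tray at about (200,65). The wrist view shows the handle at (604,90), centred between the fingers at (557,165) and (642,165). I'll go down.

```bash
python3 - <<'E'
from h import *
s,p,M,t=aim(lambda M:G-.005*H+.019*M[:,2]+.12*UP,H)
c=robot.calibration('wrist')
for w in (G,p,p-.0*M[:,2]):
    q=c['camera_from_world']@np.r_[w,1];print((c['fx']*q[0]/q[2]+c['cx'])*.625+400,(c['fy']*q[1]/q[2]+c['cy'])*.625)
to(t-.12*UP,M,p,'down')
E
```

```text
t 4.25 p [0.5805 0.3559 0.1515] j [ 0.351  0.248 -0.187  0.941  0.215 -0.937] F [-0.   0.4  0.8] w 0.052272206011329404
cols x,y,z: [[-0.244, -0.927, -0.283], [-0.964, 0.264, -0.032], [0.105, 0.265, -0.958]]
turn -0.08
after turn shift [ 0.012 -0.     0.013] rows>= 0.2
600.604811613397 90.7731256541366
598.1065213690048 142.9120651874739
598.1065213690048 142.9120651874739
down shift [0.08  0.008 0.243] rows>= 2.6
```

drive_tool --series '[[0.3,[0.016,0.002,0.049],0],[0.3,[0.016,0.002,0.049],0],[0.3,[0.016,0.002,0.049],0],[0.3,[0.016,0.001,0.048],0],[0.3,[0.016,0.001,0.048],0],[0.3,[0,0,0],0],[0.3,[0,0,0],0]]'

```text
clock: 4.95
eef_pos: [0.5777, 0.3555, 0.0251]
eef_rot: [0.124, -0.604, 0.783, 0.075]
ft_force: [-0.1, 0.0, 0.7]
width: 0.0555
finger_force: 0.0
```

drive_tool --series '[[-0.3,[0,0,0],0],[-0.4,[0,0,0],0],[-0.44,[0,0,0],0],[-0.46,[0,0,0],0],[-0.48,[0,0,0],0],[-0.48,[0,0,0],0]]'

```text
clock: 5.55
eef_pos: [0.5801, 0.3551, 0.0255]
eef_rot: [0.125, -0.604, 0.784, 0.074]
ft_force: [0.4, 0.4, 0.1]
width: 0.0223
finger_force: 0.0
```

drive_tool --series '[[-0.52,[0,0,0],0],[-0.52,[0,0,0],0]]'

```text
clock: 5.75
eef_pos: [0.58, 0.3551, 0.0253]
eef_rot: [0.125, -0.604, 0.784, 0.074]
ft_force: [0.2, -0.6, -0.2]
width: 0.0207
finger_force: 0.0
```

drive_tool --series '[[-0.65,[0,0,0],0],[-0.65,[0,0,0],0]]'

```text
clock: 5.95
eef_pos: [0.58, 0.3551, 0.0253]
eef_rot: [0.125, -0.604, 0.784, 0.074]
ft_force: [0.8, 0.0, -0.4]
width: 0.0151
finger_force: 0.0
```

drive_tool --series '[[-1,[0,0,0],0],[-1,[0,0,0],0]]'

```text
clock: 6.15
eef_pos: [0.58, 0.3551, 0.0254]
eef_rot: [0.125, -0.604, 0.784, 0.074]
ft_force: [0.9, 0.3, -0.0]
width: -0.0
finger_force: 0.0
```

```bash
python3 - <<'E'
from h import *
import cv2
a,d=robot.get_image('top');b,_=robot.get_image('wrist');cv2.imwrite('pics/two2.png',np.hstack([cv2.resize(a[90:260,130:300],(400,400)),cv2.resize(b,(400,250)).repeat(1,0) if 0 else cv2.copyMakeBorder(cv2.resize(b,(400,250)),0,150,0,0,0)]))
np.savez('top1.npz',im=a,d=d)
E
```

```text
(no output)
```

View pics/two2.png

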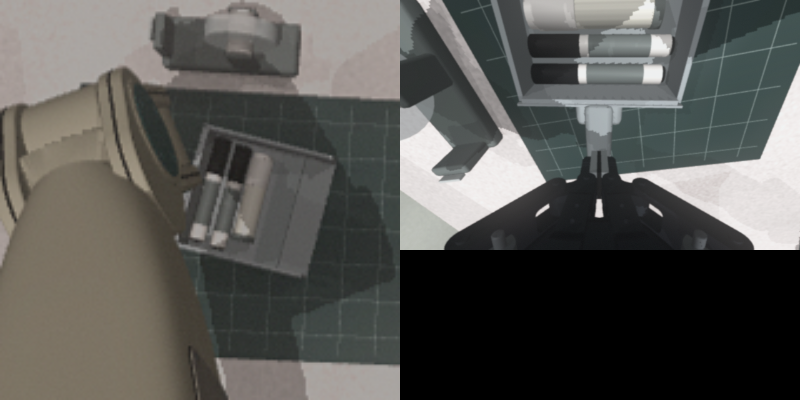

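```bash
python3 - <<'E'
from h import *
import cv2
s,p,M=st()
c=robot.calibration('wrist');b,d=robot.get_image('wrist')
v,u=np.mgrid[:400,:640];P=pts('wrist',np.c_[u.ravel(),v.ravel()],d.ravel()).reshape(400,640,3)
Q=(P-G);N=np.cross(H,UP)
for (x,y) in [(320,180),(320,200),(320,220),(318,235),(315,245),(310,245),(300,255),(295,270),(335,255),(330,270),(340,270),(300,300),(340,300),(318,265),(318,275)]:
    print((x,y),np.round(P[y,x],3),'pan frame',np.round([Q[y,x]@H,Q[y,x]@N,Q[y,x,2]],3),'tool',np.round(M.T@(P[y,x]-p),3),b[y,x])
f=np.load('top1.npz');T=cloud('top',f['d']);m=(T[...,2]>.012)&(T[...,2]<.058)&(u>205)&(u<290)&(v>130)&(v<220)
r=cv2.minAreaRect((T[m][:,:2]*1000).astype(np.float32));print(r)
E
```

```text
t 6.25 p [0.58   0.3551 0.0254] j [ 0.349  0.365 -0.324  0.685  0.216 -0.942] F [-0.1  0.1 -0.4] w 5.060016575490682e-05
cols x,y,z: [[-0.239, -0.928, -0.285], [-0.965, 0.26, -0.035], [0.107, 0.267, -0.958]]
(320, 180) [0.563 0.304 0.051] pan frame [0.04  0.003 0.009] tool [ 0.044  0.002 -0.04 ] [182 179 171]
(320, 200) [0.566 0.315 0.052] pan frame [0.028 0.003 0.01 ] tool [ 0.033  0.002 -0.038] [182 178 170]
(320, 220) [0.57  0.329 0.051] pan frame [0.015 0.003 0.009] tool [ 0.02   0.002 -0.033] [122 119 114]
(318, 235) [0.574 0.339 0.052] pan frame [0.004 0.002 0.01 ] tool [ 0.009  0.001 -0.03 ] [121 118 113]
(315, 245) [0.573 0.332 0.067] pan frame [0.01  0.001 0.025] tool [ 0.011 -0.001 -0.047] [78 77 73]
(310, 245) [0.576 0.331 0.068] pan frame [ 0.011 -0.002  0.026] tool [ 0.011 -0.003 -0.048] [96 95 90]
(300, 255) [0.581 0.332 0.073] pan frame [ 0.008 -0.007  0.031] tool [ 0.008 -0.009 -0.051] [40 39 37]
(295, 270) [0.581 0.329 0.086] pan frame [ 0.012 -0.008  0.044] tool [ 0.007 -0.01  -0.065] [39 38 34]
(335, 255) [0.564 0.336 0.072] pan frame [0.009 0.011 0.03 ] tool [ 0.008  0.009 -0.052] [41 40 37]
(330, 270) [0.564 0.328 0.09 ] pan frame [0.017 0.009 0.048] tool [ 0.011  0.006 -0.07 ] [95 95 90]
(340, 270) [0.561 0.333 0.085] pan frame [0.012 0.013 0.043] tool [ 0.008  0.011 -0.065] [40 38 35]
(300, 300) [0.573 0.317 0.112] pan frame [ 0.026 -0.002  0.07 ] tool [ 0.013 -0.006 -0.094] [35 34 31]
(340, 300) [0.559 0.321 0.111] pan frame [0.025 0.012 0.069] tool [ 0.013  0.009 -0.094] [38 37 35]
(318, 265) [0.569 0.326 0.087] pan frame [0.017 0.003 0.045] tool [ 0.012  0.001 -0.068] [36 35 33]
(318, 275) [0.568 0.324 0.095] pan frame [0.019 0.003 0.053] tool [ 0.012  0.001 -0.076] [37 36 34]
((547.6007690429688, 232.09872436523438), (142.77972412109375, 136.24932861328125), 75.25542449951172)
```

```bash
python3 - <<'E'
from h import *
import cv2
b,d=robot.get_image('wrist');c=robot.calibration('wrist');s,p,M=st()
def pr(w):
    q=c['camera_from_world']@np.r_[w,1];return (c['fx']*q[0]/q[2]+c['cx'],c['fy']*q[1]/q[2]+c['cy'])
x=cv2.resize(b[140:340,220:420],None,fx=3,fy=3)
for t,col in(([0,0,0],(0,0,255)),([.011,0,0],(0,255,0)),([.011,0,-.03],(255,0,0)),([.011,0,-.06],(255,0,255))):
    u,v=pr(p+M@np.array(t));cv2.circle(x,(int(3*(u-220)),int(3*(v-140))),4,col,-1)
cv2.imwrite('pics/w3.png',x)
print('cam in tool',np.round(M.T@(np.linalg.inv(c['camera_from_world'])[:3,3]-p),3))
E
```

```text
t 6.35 p [0.58   0.3551 0.0254] j [ 0.349  0.365 -0.324  0.685  0.216 -0.942] F [-0.5 -0.2  0.2] w -0.00021593996963901324
cols x,y,z: [[-0.239, -0.928, -0.285], [-0.965, 0.26, -0.035], [0.107, 0.267, -0.958]]
cam in tool [ 0.079  0.001 -0.181]
```

View pics/w3.png

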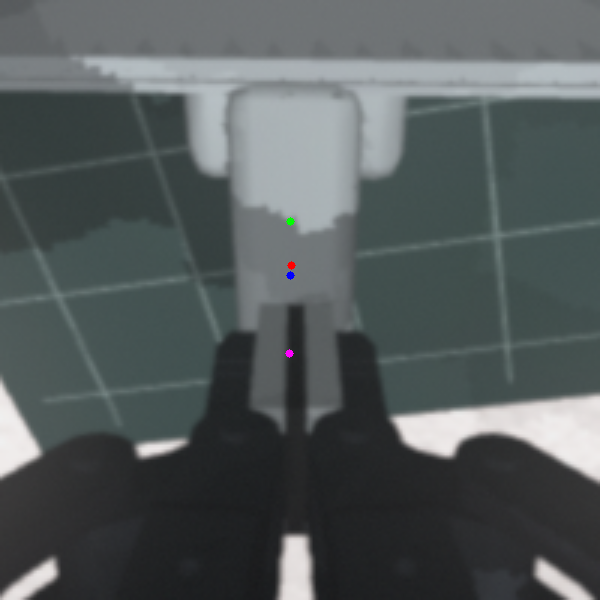

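The crop shows the shut fingers with the pad tips at (290,305), still above the handle; its uncovered part spans rows 90–330. So the real finger tips end about 43 mm short of the reported TCP, and the depth reading agrees (tips at z≈0.067). I'll use that offset from here, checking it by touch.

```bash
cat >> h.py <<'E'
OFF=.062
def gp(p,M): return p-OFF*M[:,2]
E
python3 - <<'E'
from h import *
s,p,M=st();print(gp(p,M));t=G-.008*H+OFF*M[:,2];to(t,M,p,'down')
E
```

```text
t 6.35 p [0.58   0.3551 0.0254] j [ 0.349  0.365 -0.324  0.685  0.216 -0.942] F [-0.5 -0.2  0.2] w -0.00021593996963901324
cols x,y,z: [[-0.239, -0.928, -0.285], [-0.965, 0.26, -0.035], [0.107, 0.267, -0.958]]
[0.5733936  0.33858229 0.08479086]
down shift [ 0.001 -0.001  0.089] rows>= 0.9
```

drive_tool --series '[[0.1,[0,0,0],0],[0.1,[0,0,0],0],[0.1,[0,0,0],0],[0.1,[0,0,0],0],[0.1,[0,0,0],0],[0.1,[0,0,0],0]]'

```text
clock: 6.95
eef_pos: [0.58, 0.3552, 0.0254]
eef_rot: [0.125, -0.604, 0.784, 0.074]
ft_force: [-0.8, 0.7, -0.4]
width: 0.0469
finger_force: 0.0
```

drive_tool --series '[[0.1,[0,0,0.015],0],[0.1,[0,0,0.015],0],[0.1,[0,0,0.015],0],[0.1,[0,0,0],0]]'

```text
clock: 7.35
eef_pos: [0.581, 0.3608, 0.0017]
eef_rot: [0.124, -0.604, 0.784, 0.074]
ft_force: [-0.0, -0.5, 0.2]
width: 0.0472
finger_force: 0.0
```

drive_tool --series '[[0.1,[0,0,0.015],0],[0.1,[0,0,0.015],0],[0.1,[0,0,0.014],0],[0.1,[0,0,0],0]]'

```text
clock: 7.75
eef_pos: [0.5837, 0.3668, -0.0188]
eef_rot: [0.124, -0.604, 0.784, 0.074]
ft_force: [-0.4, -0.2, -0.7]
width: 0.047
finger_force: 0.0
```

drive_tool --series '[[-0.2,[0,0,0],0],[-0.4,[0,0,0],0],[-0.44,[0,0,0],0],[-0.46,[0,0,0],0],[-0.48,[0,0,0],0],[-0.48,[0,0,0],0]]'

```text
clock: 8.35
eef_pos: [0.5851, 0.3671, -0.0167]
eef_rot: [0.125, -0.604, 0.784, 0.074]
ft_force: [-0.7, -0.9, 3.2]
width: 0.0232
finger_force: 54.7
```

drive_tool --series '[[-0.55,[0,0,0],0],[-0.55,[0,0,0],0]]'

```text
clock: 8.55
eef_pos: [0.5851, 0.3671, -0.0168]
eef_rot: [0.125, -0.604, 0.784, 0.074]
ft_force: [-0.9, -1.3, 4.4]
width: 0.0231
finger_force: 58.9
```

drive_tool --series '[[-1,[0,0,0],0],[-1,[0,0,0],0]]'

```text
clock: 8.75
eef_pos: [0.5851, 0.3672, -0.0169]
eef_rot: [0.125, -0.604, 0.784, 0.074]
ft_force: [-1.3, -0.0, 4.9]
width: 0.023
finger_force: 59.1
```

drive_tool --series '[[-1,[-0.005,-0.001,-0.015],0],[-1,[-0.005,-0.001,-0.015],0],[-1,[-0.005,-0.001,-0.015],0],[-1,[-0.01,-0.001,-0.03],0],[-1,[-0.01,-0.001,-0.03],0],[-1,[0,0,0],0]]'

```text
clock: 9.35
eef_pos: [0.5882, 0.3697, 0.0414]
eef_rot: [0.128, -0.604, 0.783, 0.073]
ft_force: [1.1, 1.2, -1.6]
width: 0.023
finger_force: 58.8
```

```bash
cat >> h.py <<'E'
import cv2
def panpose(show=None):
    "pan pose from wrist depth: back-wall/side-wall tops -> pitch; returns grip-frame axes"
    s,p,M=st();b,d=robot.get_image('wrist');v,u=np.mgrid[:400,:640]
    P=pts('wrist',np.c_[u.ravel(),v.ravel()],d.ravel()).reshape(400,640,3)
    if show:cv2.imwrite(show,b)
    return s,p,M,b,P
E
python3 - <<'E'
from h import *
s,p,M,b,P=panpose()
# points in tool frame
T=(P-p)@M
for v in (20,40,60,80,100,120,140,160,180,200,220):
    print(v,[ (np.round(P[v,u],3)).tolist() for u in (200,320,440)])
c=np.linalg.inv(robot.calibration('wrist')['camera_from_world'])
E
```

```text
t 9.35 p [0.5882 0.3697 0.0414] j [ 0.367  0.365 -0.285  0.714  0.213 -0.925] F [ 1.1  1.2 -1.6] w 0.02296120089477772
cols x,y,z: [[-0.238, -0.928, -0.289], [-0.965, 0.26, -0.04], [0.112, 0.269, -0.957]]
20 [[0.592, 0.24, 0.077], [0.553, 0.251, 0.062], [0.509, 0.263, 0.062]]
40 [[0.594, 0.246, 0.079], [0.554, 0.256, 0.078], [0.514, 0.267, 0.077]]
60 [[0.596, 0.251, 0.081], [0.555, 0.262, 0.08], [0.515, 0.273, 0.079]]
80 [[0.601, 0.257, 0.079], [0.557, 0.269, 0.077], [0.514, 0.28, 0.077]]
100 [[0.607, 0.265, 0.074], [0.56, 0.277, 0.073], [0.513, 0.29, 0.071]]
120 [[0.608, 0.271, 0.08], [0.561, 0.283, 0.08], [0.516, 0.295, 0.08]]
140 [[0.613, 0.279, 0.078], [0.563, 0.292, 0.078], [0.515, 0.305, 0.076]]
160 [[0.611, 0.284, 0.089], [0.564, 0.297, 0.086], [0.517, 0.309, 0.085]]
180 [[0.606, 0.286, 0.103], [0.564, 0.297, 0.102], [0.522, 0.309, 0.1]]
200 [[0.686, 0.35, -0.002], [0.565, 0.302, 0.107], [0.494, 0.395, 0.0]]
220 [[0.696, 0.37, -0.002], [0.567, 0.309, 0.109], [0.495, 0.415, 0.001]]
```

```bash
cat >> h.py <<'E'
def binpt(x,z,y=0): return O+K*x+L*y+UP*z
def gb(p,M):
    g=gp(p,M)-O;print('grip in bin',np.round([g@K,g@L,g[2]],4))
E
python3 - <<'E'
from h import *
s,p,M=st();to(p+.077*UP,M,p,'lift');
s,p,M2,t=aim(lambda M:binpt(-.357,.177)+OFF*M[:,2],K);to(t,M2,p+.077*UP,'then')
E
```

```text
t 9.4 p [0.5872 0.3692 0.0399] j [ 0.367  0.366 -0.287  0.714  0.212 -0.925] F [-0.   0.8 -1. ] w 0.022953148612118477
cols x,y,z: [[-0.238, -0.928, -0.287], [-0.965, 0.26, -0.038], [0.11, 0.268, -0.957]]
lift shift [-0.044 -0.006 -0.147] rows>= 1.5
t 9.4 p [0.5872 0.3692 0.0399] j [ 0.367  0.366 -0.287  0.714  0.212 -0.925] F [-0.   0.8 -1. ] w 0.022953148612118477
cols x,y,z: [[-0.238, -0.928, -0.287], [-0.965, 0.26, -0.038], [0.11, 0.268, -0.957]]
turn -0.82
after turn shift [ 0.493 -0.171 -0.296] rows>= 6.0
then shift [ 0.537 -0.161 -0.149] rows>= 5.8
```

drive_tool --series '[[-1,[-0.006,-0.001,-0.02],0],[-1,[-0.012,-0.002,-0.04],0],[-1,[-0.012,-0.002,-0.04],0],[-1,[-0.01,-0.001,-0.035],0],[-1,[-0.004,0,-0.012],0],[-1,[0,0,0],-0.2],[-1,[0,0,0],-0.22],[-1,[0,0,0],-0.2],[-1,[0,0,0],-0.2]]'

```text
clock: 10.3
eef_pos: [0.5851, 0.3682, 0.1133]
eef_rot: [0.127, -0.642, 0.753, 0.068]
ft_force: [0.0, 0.8, -2.0]
width: 0.0231
finger_force: 58.9
```

drive_tool --series '[[-1,[0.02,-0.006,-0.006],0],[-1,[0.035,-0.01,-0.01],0],[-1,[0.05,-0.015,-0.014],0],[-1,[0.06,-0.018,-0.017],0],[-1,[0.065,-0.02,-0.018],0],[-1,[0.065,-0.02,-0.018],0],[-1,[0.065,-0.02,-0.018],0],[-1,[0.06,-0.018,-0.017],0],[-1,[0.05,-0.015,-0.014],0],[-1,[0.035,-0.01,-0.01],0],[-1,[0.02,-0.006,-0.006],0],[-1,[0.01,-0.003,-0.003],0]]'

```text
clock: 11.5
eef_pos: [0.6189, 0.0798, 0.1171]
eef_rot: [0.128, -0.641, 0.754, 0.068]
ft_force: [-0.1, -0.2, -1.9]
width: 0.0233
finger_force: 58.9
```

```bash
python3 - <<'E'
from h import *
s,p,M,t=aim(lambda M:binpt(-.357,.177)+OFF*M[:,2],K);gb(p,M)
a,d=robot.get_image('top');b,_=robot.get_image('wrist')
cv2.imwrite('pics/e1.png',np.hstack([cv2.resize(a[80:240,290:530],(450,300)),cv2.resize(b,(350,219)) if 0 else cv2.copyMakeBorder(cv2.resize(b,(350,219)),0,81,0,0,0)]))
P=cloud('top',d);Q=P-O;X=Q@K;Y=Q@L;Z=Q[...,2]
m=(X>-.32)&(X<-.13)&(abs(Y)<.12)&(Z>.1)&(Z<.2)
r=cv2.minAreaRect((np.c_[X[m],Y[m]]*1000).astype(np.float32));print(r,np.percentile(X[m],[.5,99.5]),np.percentile(Y[m],[.5,99.5]))
for x0 in np.arange(-.31,-.15,.02):
    k=m&(abs(X-x0)<.004)&(abs(abs(Y)-.066)<.006);print(round(x0,3),'walltop',np.round(np.percentile(Z[k],[50,90]),4) if k.sum() else '')
E
```

```text
t 11.5 p [0.6189 0.0798 0.1171] j [-0.125  0.253 -0.255  0.987  0.282 -1.524] F [-0.1 -0.2 -1.9] w 0.023270594138727393
cols x,y,z: [[-0.145, -0.949, -0.28], [-0.984, 0.169, -0.063], [0.107, 0.267, -0.958]]
turn -0.01
after turn shift [-0.003 -0.001 -0.   ] rows>= 0.0
grip in bin [-0.3555 -0.0007  0.1765]
((-163.68031311035156, 36.49614715576172), (7.616965293884277, 63.463253021240234), 3.574490547180176) [-0.169272  -0.1612082] [0.00530217 0.06813283]
-0.31 walltop 
-0.29 walltop 
-0.27 walltop 
-0.25 walltop 
-0.23 walltop 
-0.21 walltop 
-0.19 walltop 
-0.17 walltop [0.1745 0.1785]
```

View pics/e1.png

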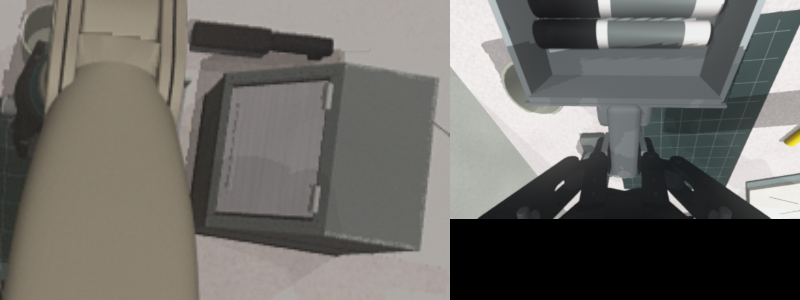

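The pan is held level and centred on the bin axis, with its lip about 58 mm short of the sill. The top view shows the flap at (275,145), and the wrist view shows the contents still in the well. I'll insert slowly.

drive_tool --series '[[-1,[0.01,0,-0.003],0],[-1,[0.019,0,-0.0055],0],[-1,[0.019,0,-0.0055],0],[-1,[0.019,0,-0.0055],0],[-1,[0.019,0,-0.0055],0],[-1,[0.019,0,-0.0055],0],[-1,[0.015,0,-0.0045],0],[-1,[0.01,0,-0.003],0],[-1,[0.01,0,-0.003],0]]'

```text
clock: 12.5
eef_pos: [0.6066, 0.0088, 0.1173]
eef_rot: [0.129, -0.642, 0.753, 0.068]
ft_force: [0.1, -0.3, -1.6]
width: 0.0236
finger_force: 58.9
```

drive_tool --series '[[-1,[0.012,0,-0.0035],0],[-1,[0.015,0,-0.0045],0],[-1,[0.015,0,-0.0045],0],[-1,[0.015,0,-0.0045],0],[-1,[0.015,0,-0.0045],0],[-1,[0.015,0,-0.0045],0],[-1,[0.015,0,-0.0045],0]]'

```text
clock: 13.2
eef_pos: [0.5976, -0.0438, 0.1176]
eef_rot: [0.129, -0.642, 0.753, 0.068]
ft_force: [0.3, 0.8, -2.6]
width: 0.0232
finger_force: 58.8
```

```bash
python3 - <<'E'
from h import *
s,p,M,b,P=panpose();gb(p,M);to(binpt(-.197,.177)+OFF*M[:,2],M,p)
for v in range(10,240,20): print(v,P[v,320].round(3),P[v,200].round(3),P[v,440].round(3))
E
```

```text
t 13.2 p [ 0.5976 -0.0438  0.1176] j [-0.342  0.253 -0.253  1.054  0.292 -1.752] F [ 0.3  0.8 -2.6] w 0.023162106327051724
cols x,y,z: [[-0.143, -0.949, -0.281], [-0.984, 0.167, -0.063], [0.107, 0.267, -0.958]]
grip in bin [-0.23   -0.0009  0.1769]
 shift [ 0.063 -0.002 -0.019] rows>= 0.7
10 [ 0.572 -0.168  0.159] [ 0.611 -0.175  0.159] [ 0.534 -0.162  0.156]
30 [ 0.573 -0.163  0.158] [ 0.613 -0.17   0.161] [ 0.534 -0.156  0.156]
50 [ 0.575 -0.157  0.155] [ 0.617 -0.164  0.158] [ 0.533 -0.15   0.153]
70 [ 0.576 -0.15   0.156] [ 0.619 -0.158  0.159] [ 0.533 -0.143  0.154]
90 [ 0.577 -0.144  0.159] [ 0.621 -0.151  0.161] [ 0.533 -0.137  0.157]
110 [ 0.58  -0.131  0.14 ] [ 0.634 -0.14   0.142] [ 0.527 -0.123  0.139]
130 [ 0.581 -0.122  0.139] [ 0.638 -0.131  0.142] [ 0.526 -0.113  0.138]
150 [ 0.581 -0.118  0.154] [ 0.632 -0.127  0.158] [ 0.53  -0.11   0.151]
170 [ 0.58  -0.118  0.173] [ 0.625 -0.126  0.176] [ 0.535 -0.111  0.17 ]
190 [ 0.58  -0.114  0.181] [ 0.624 -0.121  0.183] [ 0.537 -0.107  0.178]
210 [ 0.581 -0.109  0.186] [ 0.737 -0.014  0.03 ] [0.479 0.038 0.002]
230 [ 0.582 -0.1    0.186] [ 0.722 -0.014  0.065] [0.477 0.068 0.002]
```

drive_tool --series '[[-1,[0.014,0,-0.004],0],[-1,[0.014,0,-0.004],0],[-1,[0.014,0,-0.004],0],[-1,[0.014,0,-0.004],0],[-1,[0.01,0,-0.003],0]]'

```text
clock: 13.75
eef_pos: [0.5916, -0.0772, 0.1173]
eef_rot: [0.129, -0.642, 0.753, 0.068]
ft_force: [-0.5, 4.2, -2.1]
width: 0.0234
finger_force: 58.8
```

drive_tool --series '[[-0.47,[0,0,0],0],[-0.465,[0,0,0],0],[-0.46,[0,0,0],0],[-0.46,[0,0,0],0]]'

```text
clock: 14.15
eef_pos: [0.5918, -0.0767, 0.1173]
eef_rot: [0.128, -0.642, 0.753, 0.068]
ft_force: [-0.7, 2.7, -0.4]
width: 0.0233
finger_force: 57.5
```

drive_tool --series '[[-0.455,[0,0,0],0],[-0.455,[0,0,0],0]]'

```text
clock: 14.35
eef_pos: [0.5918, -0.0769, 0.1174]
eef_rot: [0.128, -0.642, 0.753, 0.068]
ft_force: [-1.0, 3.2, -3.3]
width: 0.0236
finger_force: 45.7
```

drive_tool --series '[[-0.45,[0,0,0],0],[-0.445,[0,0,0],0],[-0.445,[0,0,0],0]]'

```text
clock: 14.65
eef_pos: [0.5919, -0.0771, 0.1174]
eef_rot: [0.128, -0.642, 0.753, 0.068]
ft_force: [-0.5, 4.0, -1.9]
width: 0.024
finger_force: 24.9
```

```bash
cat >> h.py <<'E'
def pitch():
    "lip-down pitch of the pan from the handle's top seen by the wrist camera (handle lies on tool y=0)"
    s,p,M,b,P=panpose();gb(p,M);T=(P-p)@M;Q=P-O;X=Q@K;Z=P[...,2]
    m=(abs(T[...,1]+.0)<.006)&(T[...,0]>.014)&(T[...,0]<.036)&(T[...,2]>-.11)&(T[...,2]<-.03)&(b.min(2)>70)
    a=np.polyfit(X[m],Z[m],1);print('n',m.sum(),'handle pitch deg',round(-np.degrees(np.arctan(a[0])),1));return s,p,M,b,P
E
python3 -c "
from h import *
s,p,M,b,P=pitch()
for v in range(10,240,20): print(v,P[v,320].round(3))"
```

```text
t 14.65 p [ 0.5919 -0.0771  0.1174] j [-0.4    0.261 -0.242  1.073  0.292 -1.812] F [-0.5  4.  -1.9] w 0.02397297740790858
cols x,y,z: [[-0.143, -0.949, -0.281], [-0.984, 0.167, -0.063], [0.107, 0.267, -0.958]]
grip in bin [-0.1963 -0.0009  0.1768]
n 1265 handle pitch deg 0.0
10 [ 0.567 -0.201  0.16 ]
30 [ 0.568 -0.195  0.156]
50 [ 0.569 -0.189  0.155]
70 [ 0.57  -0.183  0.159]
90 [ 0.571 -0.176  0.156]
110 [ 0.574 -0.164  0.14 ]
130 [ 0.576 -0.155  0.141]
150 [ 0.575 -0.151  0.155]
170 [ 0.574 -0.15   0.172]
190 [ 0.574 -0.147  0.182]
210 [ 0.575 -0.141  0.185]
230 [ 0.577 -0.132  0.186]
```

Pitch is still 0.0° at 25 N. I'll soften further in small steps.

drive_tool --series '[[-0.443,[0,0,0],0],[-0.441,[0,0,0],0],[-0.441,[0,0,0],0]]'

```text
clock: 15.0
eef_pos: [0.5919, -0.0771, 0.1174]
eef_rot: [0.129, -0.642, 0.753, 0.068]
ft_force: [-0.4, 2.4, -1.8]
width: 0.0237
finger_force: 17.9
```

```bash
python3 -c "
from h import *
pitch()"
```

```text
t 15.0 p [ 0.5919 -0.0771  0.1174] j [-0.4    0.261 -0.242  1.073  0.292 -1.812] F [-0.4  2.4 -1.8] w 0.02371429899672148
cols x,y,z: [[-0.143, -0.949, -0.28], [-0.984, 0.167, -0.063], [0.107, 0.267, -0.958]]
grip in bin [-0.1963 -0.0009  0.1768]
n 1261 handle pitch deg 0.2
```

drive_tool --series '[[-0.439,[0,0,0],0],[-0.439,[0,0,0],0]]'

```text
clock: 15.25
eef_pos: [0.5926, -0.0774, 0.1178]
eef_rot: [0.129, -0.642, 0.753, 0.067]
ft_force: [-0.9, 1.9, -0.3]
width: 0.0239
finger_force: 4.7
```

```bash
python3 -c "
from h import *
pitch()"
```

```text
t 15.25 p [ 0.5926 -0.0774  0.1178] j [-0.4    0.261 -0.242  1.072  0.291 -1.812] F [-0.9  1.9 -0.3] w 0.0239477496580171
cols x,y,z: [[-0.143, -0.949, -0.28], [-0.984, 0.167, -0.064], [0.108, 0.266, -0.958]]
grip in bin [-0.1961 -0.0002  0.1771]
n 1267 handle pitch deg 1.7
```

drive_tool --series '[[-0.437,[0,0,0],0],[-0.437,[0,0,0],0]]'

```text
clock: 15.5
eef_pos: [0.5922, -0.0773, 0.1176]
eef_rot: [0.129, -0.642, 0.753, 0.067]
ft_force: [-0.5, 2.4, -1.3]
width: 0.0239
finger_force: 2.9
```

```bash
python3 -c "
from h import *
pitch()"
```

```text
t 15.5 p [ 0.5922 -0.0773  0.1176] j [-0.4    0.261 -0.242  1.073  0.291 -1.812] F [-0.5  2.4 -1.3] w 0.023856428320625192
cols x,y,z: [[-0.143, -0.949, -0.28], [-0.984, 0.167, -0.064], [0.107, 0.267, -0.958]]
grip in bin [-0.1962 -0.0006  0.177 ]
n 1263 handle pitch deg 1.8
```

drive_tool --series '[[-0.437,[0.005,0,-0.005],0],[-0.437,[0.005,0,-0.005],0],[-0.437,[0.004,0,-0.005],0],[-0.437,[0,0,0],0]]'

```text
clock: 15.95
eef_pos: [0.5905, -0.0863, 0.1231]
eef_rot: [0.129, -0.642, 0.753, 0.067]
ft_force: [-0.1, 3.6, -0.1]
width: 0.0243
finger_force: 5.9
```

```bash
python3 -c "
from h import *
pitch()"
```

```text
t 15.95 p [ 0.5905 -0.0863  0.1231] j [-0.415  0.259 -0.233  1.089  0.291 -1.828] F [-0.1  3.6 -0.1] w 0.0242666385210081
cols x,y,z: [[-0.144, -0.949, -0.28], [-0.984, 0.168, -0.064], [0.108, 0.267, -0.958]]
grip in bin [-0.187  -0.0008  0.1824]
n 1272 handle pitch deg 4.0
```

drive_tool --series '[[-0.437,[0.002,0,-0.006],0],[-0.437,[0.003,-0.001,-0.008],0],[-0.437,[0.003,0,-0.008],0],[-0.437,[0.003,-0.001,-0.007],0],[-0.437,[0.003,0,-0.004],0]]'

```text
clock: 16.5
eef_pos: [0.5889, -0.0978, 0.1374]
eef_rot: [0.129, -0.642, 0.753, 0.067]
ft_force: [0.3, 2.4, 0.4]
width: 0.0239
finger_force: 3.6
```

```bash
python3 -c "
from h import *
s,p,M,b,P=pitch()
for v in range(10,240,20): print(v,P[v,320].round(3))"
```

```text
t 16.5 p [ 0.5889 -0.0978  0.1374] j [-0.434  0.251 -0.21   1.124  0.291 -1.848] F [0.3 2.4 0.4] w 0.023869543716198347
cols x,y,z: [[-0.144, -0.949, -0.28], [-0.984, 0.168, -0.064], [0.108, 0.266, -0.958]]
grip in bin [-0.1754 -0.0005  0.1968]
n 1313 handle pitch deg 17.6
10 [ 0.566 -0.222  0.142]
30 [ 0.567 -0.214  0.146]
50 [ 0.568 -0.207  0.146]
70 [ 0.57  -0.199  0.145]
90 [ 0.57  -0.191  0.153]
110 [ 0.574 -0.178  0.137]
130 [ 0.575 -0.169  0.141]
150 [ 0.576 -0.159  0.145]
170 [ 0.572 -0.167  0.185]
190 [ 0.573 -0.161  0.191]
210 [ 0.574 -0.153  0.193]
230 [ 0.576 -0.145  0.196]
```

Tipping works: 17.6° now, with almost no force on the wrist. I'll keep raising the handle along the arc.

drive_tool --series '[[-0.437,[0.003,0,-0.005],0],[-0.437,[0.004,0,-0.006],0],[-0.437,[0.004,-0.001,-0.006],0],[-0.437,[0.004,0,-0.006],0],[-0.437,[0.004,0,-0.006],0],[-0.437,[0.004,0,-0.005],0],[-0.437,[0.004,0,-0.005],0],[-0.437,[0.005,-0.001,-0.005],0],[-0.437,[0.005,0,-0.005],0],[-0.437,[0.005,0,-0.006],0],[-0.437,[0.005,0,-0.006],0],[-0.437,[0,0,0],0]]'

```text
clock: 17.75
eef_pos: [0.5827, -0.1284, 0.1594]
eef_rot: [0.128, -0.642, 0.753, 0.067]
ft_force: [0.2, -0.6, -0.1]
width: 0.0242
finger_force: 2.9
```

```bash
python3 -c "
from h import *
s,p,M,b,P=pitch()
for v in range(10,240,20): print(v,P[v,320].round(3))"
```

```text
t 17.75 p [ 0.5827 -0.1284  0.1594] j [-0.486  0.246 -0.167  1.188  0.289 -1.901] F [ 0.2 -0.6 -0.1] w 0.024191888918405433
cols x,y,z: [[-0.144, -0.949, -0.28], [-0.984, 0.168, -0.063], [0.107, 0.266, -0.958]]
grip in bin [-0.1442 -0.0013  0.2188]
n 1371 handle pitch deg 39.7
10 [ 0.563 -0.252  0.113]
30 [ 0.564 -0.242  0.113]
50 [ 0.566 -0.232  0.112]
70 [ 0.568 -0.22   0.112]
90 [ 0.57  -0.209  0.116]
110 [ 0.571 -0.199  0.125]
130 [ 0.572 -0.189  0.135]
150 [ 0.573 -0.178  0.142]
170 [ 0.569 -0.187  0.187]
190 [ 0.569 -0.183  0.199]
210 [ 0.57  -0.176  0.205]
230 [ 0.571 -0.168  0.21 ]
```

```bash
python3 -c "
from h import *
s,p,M,b,P=pitch()
cv2.imwrite('pics/w4.png',cv2.resize(b[:260,120:520],None,fx=1.9,fy=1.9))"
```

```text
t 17.8 p [ 0.5828 -0.1283  0.1593] j [-0.486  0.246 -0.168  1.188  0.289 -1.901] F [-0.2 -0.9  0.6] w 0.024313029389057578
cols x,y,z: [[-0.144, -0.949, -0.28], [-0.984, 0.168, -0.063], [0.107, 0.266, -0.958]]
grip in bin [-0.1443 -0.0013  0.2187]
n 1354 handle pitch deg 39.6
```

View pics/w4.png

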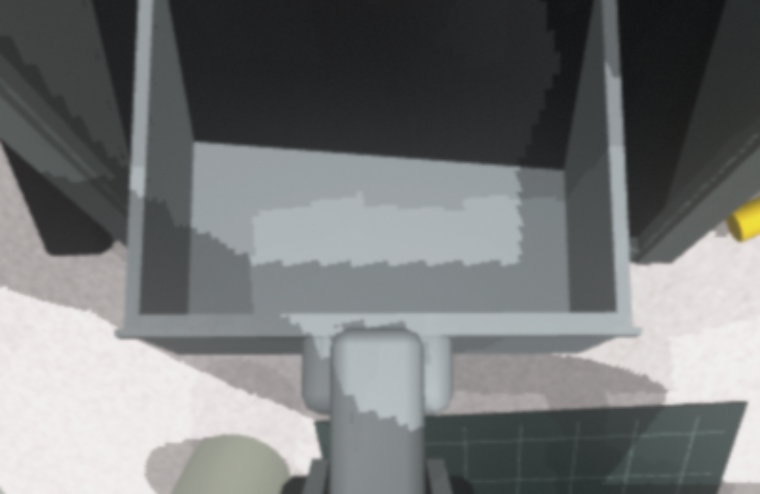

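The well at (380,240) is empty. Ahead of the line at row 150 is a dark surface, which could be the shadowed ridge, the flap or the bin inside. I'll check it in pan coordinates.

```bash
cat > pf.py <<'E'
from h import *
s,p,M,b,P=pitch()
import sys
th=np.radians(float(sys.argv[1]));a=K*np.cos(th)-UP*np.sin(th);n=K*np.sin(th)+UP*np.cos(th);g=gp(p,M)
Q=P-g;A=Q@a;Y=Q@L;N=Q@n+.040
for v in range(0,170,10): print(v,[(int(1000*A[v,u]),int(1000*Y[v,u]),int(1000*N[v,u])) for u in (195,215,240,280,320,360,400,420,445)],b[v,320])
E
python3 pf.py 39.6
```

```text
t 17.85 p [ 0.5828 -0.1282  0.1593] j [-0.485  0.247 -0.168  1.187  0.289 -1.901] F [-0.3 -1.5  1.2] w 0.02434767253948427
cols x,y,z: [[-0.144, -0.949, -0.28], [-0.984, 0.167, -0.063], [0.107, 0.266, -0.958]]
grip in bin [-0.1444 -0.0013  0.2187]
n 1360 handle pitch deg 39.7
0 [(145, 71, 41), (154, 66, 29), (154, 51, 29), (154, 28, 30), (153, 4, 31), (154, -17, 30), (154, -40, 30), (154, -51, 29), (154, -64, 30)] [31 31 31]
10 [(139, 71, 40), (150, 66, 27), (151, 52, 26), (150, 28, 27), (151, 4, 26), (150, -18, 27), (151, -40, 26), (150, -52, 27), (150, -65, 27)] [32 30 30]
20 [(133, 71, 40), (146, 68, 24), (146, 52, 24), (148, 29, 22), (147, 4, 23), (147, -18, 23), (146, -41, 24), (147, -53, 24), (137, -62, 35)] [34 31 32]
30 [(128, 70, 40), (142, 69, 20), (143, 54, 19), (142, 28, 21), (143, 4, 20), (142, -18, 21), (143, -42, 21), (143, -54, 21), (132, -62, 35)] [34 32 30]
40 [(121, 69, 41), (138, 70, 17), (139, 54, 16), (138, 29, 17), (138, 4, 17), (140, -19, 16), (139, -43, 17), (138, -54, 18), (127, -62, 35)] [38 36 35]
50 [(116, 69, 40), (131, 69, 17), (134, 55, 13), (134, 29, 
[... 991 characters left out ...]
 66, 40), (88, 67, 14), (92, 55, 5), (93, 29, 3), (94, 3, 2), (95, -22, 0), (96, -47, 0), (95, -59, 3), (82, -62, 36)] [184 181 174]
130 [(73, 67, 38), (82, 67, 14), (85, 54, 5), (86, 29, 3), (88, 3, 1), (89, -22, 0), (89, -47, 0), (88, -59, 3), (77, -62, 35)] [185 181 175]
140 [(67, 66, 39), (76, 67, 12), (79, 54, 4), (80, 28, 3), (81, 3, 1), (81, -22, 2), (82, -47, 1), (82, -59, 3), (72, -62, 36)] [139 137 130]
150 [(62, 66, 38), (70, 67, 11), (72, 54, 4), (73, 28, 2), (74, 2, 2), (75, -22, 1), (76, -48, 0), (76, -60, 0), (67, -62, 35)] [139 137 131]
160 [(57, 65, 39), (64, 67, 11), (66, 53, 4), (67, 28, 3), (68, 2, 2), (69, -22, 0), (70, -48, 0), (70, -60, 1), (62, -62, 35)] [140 137 132]
```

```bash
python3 - <<'E'
from h import *
f=np.load('top0.npz');P=cloud('top',f['d']);Q=P-G;X=Q@H;Y=Q@np.cross(UP,H);Z=P[...,2]-.002
for x in range(45,195,6):
    r=[]
    for y in (-50,-30,0,30,50):
        m=(abs(X-x/1e3)<.004)&(abs(Y-y/1e3)<.006);r.append(round(1000*float(np.median(Z[m])),1) if m.any() else None)
    print(x,r)
a,d=robot.get_image('top');P=cloud('top',d);Q=P-O;X=Q@K;Y=Q@L;print('flap region profile x:z')
for x in range(-120,110,10):
    m=(abs(X-x/1e3)<.004)&(abs(Y)<.06);print(x,np.round(np.percentile(P[m][:,2],[10,50,90]),3) if m.any() else None,end=';')
E
```

```text
45 [39.2, 38.2, 43.6, 39.5, 40.5]
51 [23.7, 22.2, 24.6, 23.4, 26.9]
57 [20.9, 21.5, 21.6, 22.5, 21.4]
63 [20.1, 20.5, 20.8, 21.6, 21.8]
69 [5.5, 10.1, 7.9, 15.2, 10.1]
75 [17.4, 18.4, 17.4, 19.3, 18.9]
81 [21.1, 21.9, 20.9, 22.2, 22.3]
87 [20.7, 20.1, 20.8, 22.2, 21.6]
93 [6.6, 15.8, 16.6, 17.9, 17.3]
99 [4.1, 24.9, 24.3, 24.5, 26.4]
105 [3.9, 26.7, 27.1, 27.0, 27.4]
111 [4.2, 26.4, 26.6, 28.3, 26.4]
117 [4.5, 23.4, 22.0, 23.4, 20.7]
123 [3.5, 5.7, 3.8, 5.4, 3.9]
129 [5.5, 6.0, 5.5, 5.4, 6.4]
135 [7.5, 7.0, 7.5, 8.0, 7.9]
141 [9.2, 9.5, 9.4, 10.3, 9.0]
147 [11.6, 11.9, 11.8, 13.1, 12.9]
153 [12.0, 12.9, 11.9, 13.2, 12.8]
159 [11.7, 12.0, 11.7, 11.9, 12.2]
165 [9.8, 10.1, 9.0, 9.7, 9.4]
171 [9.4, 9.1, 8.0, 7.6, 7.5]
177 [5.9, 6.1, 5.5, 6.5, 6.2]
183 [3.3, 3.5, 2.4, 2.6, 5.0]
189 [0.5, 0.4, -0.2, -0.0, 0.5]
flap region profile x:z
-120 [0.293 0.555 0.63 ];-110 [0.175 0.553 0.631];-100 [0.447 0.584 0.629];-90 [0.46  0.619 0.633];-80 [0.609 0.618 0.633];-70 [0.607 0.618 0.63 ];-60 [0.114 0.617 0.627];-50 [0.114 0.618 0.632];-40 [0.114 0.621 0.631];-30 [0.112 0.613 0.623];-20 [0.111 0.114 0.607];-10 [0.112 0.188 0.222];0 [0.112 0.129 0.225];10 None;20 None;30 None;40 None;50 None;60 None;70 None;80 None;90 None;100 None;
```

The top camera also sees this level dark surface at z≈0.113 across the bin, with the pan passing through it. So it's a dark layer inside the bin hiding the front of the pan, and the part of the well in view is empty. I'll tip a little further, wait, then grip firmly.

drive_tool --series '[[-0.437,[0.005,0,-0.004],0],[-0.437,[0.005,0,-0.004],0],[-0.437,[0,0,0],0],[-0.437,[0,0,0],0],[-0.437,[0,0,0],0],[-0.437,[0,0,0],0],[-0.46,[0,0,0],0],[-1,[0,0,0],0],[-1,[0,0,0],0]]'

```text
clock: 18.85
eef_pos: [0.5816, -0.1334, 0.1617]
eef_rot: [0.128, -0.642, 0.753, 0.068]
ft_force: [-0.2, -0.5, 0.9]
width: 0.0231
finger_force: 58.6
```

```bash
python3 - <<'E'
from h import *
s,p,M,b,P=pitch()
th=np.radians(43);a=K*np.cos(th)-UP*np.sin(th);n=K*np.sin(th)+UP*np.cos(th)
to(p+.006*UP,M,p,'up6');to(p-.13*a,M,p,'out130')
E
```

```text
t 18.85 p [ 0.5816 -0.1334  0.1617] j [-0.495  0.247 -0.162  1.196  0.29  -1.911] F [-0.2 -0.5  0.9] w 0.023117067068164243
cols x,y,z: [[-0.143, -0.949, -0.28], [-0.984, 0.167, -0.063], [0.107, 0.267, -0.958]]
grip in bin [-0.139  -0.0016  0.2211]
n 1368 handle pitch deg 43.0
up6 shift [-0.003 -0.001 -0.011] rows>= 0.1
out130 shift [-0.232 -0.011 -0.116] rows>= 2.6
```

drive_tool --series '[[-1,[-0.002,0,-0.006],0],[-1,[-0.001,0,-0.005],0],[-1,[0,0,0],0],[-1,[0,0,0],0]]'

```text
clock: 19.3
eef_pos: [0.581, -0.1332, 0.167]
eef_rot: [0.129, -0.642, 0.753, 0.068]
ft_force: [-0.1, 0.8, -2.0]
width: 0.0231
finger_force: 58.7
```

drive_tool --series '[[-1,[-0.01,-0.001,-0.005],0],[-1,[-0.02,-0.001,-0.01],0],[-1,[-0.02,-0.001,-0.01],0],[-1,[-0.02,-0.001,-0.01],0],[-1,[-0.02,-0.001,-0.01],0],[-1,[-0.02,-0.001,-0.01],0],[-1,[-0.02,-0.001,-0.01],0],[-1,[-0.02,-0.001,-0.01],0],[-1,[-0.02,-0.001,-0.01],0],[-1,[-0.02,-0.001,-0.01],0],[-1,[-0.02,-0.001,-0.01],0],[-1,[-0.02,-0.001,-0.01],0]]'

```text
clock: 20.5
eef_pos: [0.5976, -0.0401, 0.2556]
eef_rot: [0.128, -0.642, 0.753, 0.068]
ft_force: [0.8, -0.1, -2.1]
width: 0.0235
finger_force: 59.3
```

```bash
cat > pf.py <<'E'
from h import *
import sys
s,p,M,b,P=pitch();th=np.radians(float(sys.argv[1]));a=K*np.cos(th)-UP*np.sin(th);n=K*np.sin(th)+UP*np.cos(th);g=gp(p,M)
Q=P-g;A=Q@a;Y=Q@L;N=Q@n+.040
for v in range(0,170,14): print(v,[(int(1000*A[v,u]),int(1000*Y[v,u]),int(1000*N[v,u])) for u in (240,280,320,360,400)],b[v,320])
f=np.mean([np.array(robot.get_state()['ft_force']) for _ in range(3)],0);print(f)
E
python3 pf.py 43; python3 - <<'E'
from h import *
a,d=robot.get_image('top');P=cloud('top',d);Q=P-O;X=Q@K;Y=Q@L
for x in range(-110,60,10):
    m=(abs(X-x/1e3)<.004)&(abs(Y)<.06);print(x,np.round(np.percentile(P[m][:,2],[10,50]),3) if m.any() else None,end=';')
E
```

```text
t 20.5 p [ 0.5976 -0.0401  0.2556] j [-0.336  0.167 -0.061  1.33   0.291 -1.745] F [ 0.8 -0.1 -2.1] w 0.02352657818128427
cols x,y,z: [[-0.143, -0.949, -0.28], [-0.984, 0.167, -0.063], [0.107, 0.267, -0.958]]
grip in bin [-0.2337 -0.0015  0.315 ]
n 1325 handle pitch deg 43.1
0 [(187, 67, 3), (188, 38, 2), (189, 9, 1), (190, -19, 0), (190, -48, 0)] [144 141 135]
14 [(171, 63, 9), (171, 35, 8), (172, 8, 7), (174, -19, 5), (174, -47, 5)] [146 142 136]
28 [(156, 61, 13), (157, 34, 13), (158, 7, 11), (159, -19, 10), (159, -46, 10)] [141 138 133]
42 [(146, 60, 12), (148, 33, 10), (148, 6, 10), (150, -19, 9), (151, -46, 7)] [180 177 170]
56 [(138, 60, 9), (139, 33, 8), (141, 6, 6), (142, -20, 5), (142, -47, 5)] [182 178 171]
70 [(131, 61, 4), (132, 33, 4), (133, 6, 2), (134, -20, 2), (134, -48, 1)] [182 180 172]
84 [(121, 61, 4), (122, 33, 3), (123, 6, 2), (124, -21, 2), (125, -48, 0)] [164 162 155]
98 [(111, 60, 3), (112, 32, 3), (112, 5, 2), (114, -21, 1), (115, -48, 0)] [163 160 154]
112 [(100, 58, 5), (102, 32, 3), (102, 5, 2), (104, -21, 0), (105, -48, 0)] [164 160 154]
126 [(90, 57, 5), (91, 31, 4), (92, 4, 3), (94, -21, 1), (95, -48, 0)] [149 147 141]
140 [(80, 56, 6), (82, 30, 3), (83, 4, 2), (84, -22, 1), (85, -48, 0)] [122 119 114]
154 [(71, 56, 5), (72, 29, 4), (73, 3, 2), (74, -22, 1), (75, -48, 0)] [121 118 114]
168 [(51, 41, 44), (52, 21, 44), (53, 1, 43), (54, -19, 41), (54, -38, 41)] [121 118 114]
[0.86352669 0.96818647 0.39580522]
-110 [0.011 0.112];-100 [0.125 0.129];-90 [0.134 0.141];-80 [0.145 0.149];-70 None;-60 None;-50 None;-40 None;-30 None;-20 None;-10 None;0 None;10 None;20 None;30 None;40 None;50 None;
```

The pan floor is bare all the way to the lip, and the flap face reads back at its shut plane (z = x + 0.23 in bin axes). Now I'll go back to the mat, touch the lip down first, then lower the handle with a soft grip.

```bash
python3 - <<'E'
from h import *
LIP=G+.185*H;LIP[2]=.002
tp=lambda th,z:LIP-H*(.194*np.cos(th)-.04*np.sin(th))+UP*(.194*np.sin(th)+.04*np.cos(th)+z)
s,p,M2,t=aim(lambda M:tp(np.radians(43),.11)+OFF*M[:,2],H)
to(tp(np.radians(43),.012)+OFF*M2[:,2],M2,t,'descend')
E
```

```text
t 20.6 p [ 0.5984 -0.0399  0.2567] j [-0.335  0.166 -0.059  1.329  0.292 -1.746] F [-0.5 -0.4 -0.8] w 0.023236291645286355
cols x,y,z: [[-0.141, -0.949, -0.28], [-0.984, 0.166, -0.066], [0.109, 0.266, -0.958]]
turn 0.78
after turn shift [-0.574  0.235  0.25 ] rows>= 6.7
descend shift [0.056 0.008 0.188] rows>= 2.0
```

drive_tool --series '[[-1,[-0.02,0.008,0.006],0],[-1,[-0.045,0.018,0.015],0],[-1,[-0.055,0.023,0.022],0.26],[-1,[-0.06,0.025,0.028],0.26],[-1,[-0.06,0.025,0.028],0.26],[-1,[-0.06,0.025,0.028],0],[-1,[-0.06,0.025,0.028],0],[-1,[-0.06,0.025,0.028],0],[-1,[-0.06,0.025,0.028],0],[-1,[-0.05,0.02,0.022],0],[-1,[-0.03,0.012,0.013],0],[-1,[-0.014,0.004,0.004],0]]'

```text
clock: 21.8
eef_pos: [0.5539, 0.2895, 0.2102]
eef_rot: [0.124, -0.607, 0.782, 0.074]
ft_force: [-0.0, 0.3, -1.6]
width: 0.0232
finger_force: 59.2
```

```bash
cat > fin.py <<'E'
from h import *
import sys
LIP=G+.185*H;LIP[2]=.002
tp=lambda th,z:LIP-H*(.194*np.cos(th)-.04*np.sin(th))+UP*(.194*np.sin(th)+.04*np.cos(th)+z)
s,p,M,b,P=pitch()
s,p,M2,t=aim(lambda M:tp(np.radians(43),.012)+OFF*M[:,2],H);print('gp',gp(p,M),'lip target',LIP)
prev=(43,.012)
for th,z in ((43,.003),(35,0),(25,0),(15,0),(7,0),(0,0.001)):
    to(tp(np.radians(th),z),M2,tp(np.radians(prev[0]),prev[1]),f'{prev}->{th}');prev=(th,z)
E
python3 fin.py
```

```text
t 21.8 p [0.5539 0.2895 0.2102] j [ 0.254  0.125 -0.209  1.064  0.234 -1.045] F [-0.   0.3 -1.6] w 0.023242734848213875
cols x,y,z: [[-0.233, -0.93, -0.284], [-0.967, 0.253, -0.034], [0.104, 0.267, -0.958]]
grip in bin [-0.5514 -0.0997  0.2696]
n 1373 handle pitch deg 43.3
t 21.85 p [0.5545 0.2898 0.2107] j [ 0.254  0.125 -0.208  1.064  0.235 -1.045] F [ 0.6  1.5 -1.3] w 0.023504925008215907
cols x,y,z: [[-0.233, -0.93, -0.285], [-0.967, 0.253, -0.035], [0.105, 0.268, -0.958]]
turn 0.01
after turn shift [ 0.048 -0.014  0.184] rows>= 1.9
gp [0.54805668 0.27320447 0.2700726 ] lip target [0.529499 0.163005 0.002   ]
(43, 0.012)->43 shift [0.005 0.001 0.017] rows>= 0.2
(43, 0.003)->35 shift [-0.029  0.001  0.052] rows>= 0.6
(35, 0)->25 shift [-0.029  0.002  0.063] rows>= 0.7
(25, 0)->15 shift [-0.018  0.002  0.067] rows>= 0.7
(15, 0)->7 shift [-0.006  0.002  0.055] rows>= 0.6
(7, 0)->0 shift [0.001 0.002 0.046] rows>= 0.5
```

Descend to about 12 mm above the mat, then to about 3 mm.

drive_tool --series '[[-1,[0.008,-0.002,0.03],0],[-1,[0.012,-0.004,0.045],0],[-1,[0.012,-0.004,0.045],0],[-1,[0.01,-0.003,0.038],0],[-1,[0.006,-0.001,0.026],0],[-1,[0,0,0],0]]'

```text
clock: 22.45
eef_pos: [0.565, 0.2872, 0.1142]
eef_rot: [0.123, -0.605, 0.783, 0.074]
ft_force: [-0.5, -0.5, -1.2]
width: 0.0232
finger_force: 59.2
```

drive_tool --series '[[-1,[0.001,0,0.006],0],[-1,[0.002,0,0.006],0],[-1,[0.002,0,0.005],0],[-1,[0,0,0],0]]'

```text
clock: 22.85
eef_pos: [0.5671, 0.2884, 0.1082]
eef_rot: [0.125, -0.606, 0.782, 0.074]
ft_force: [-0.1, -0.2, -1.0]
width: 0.0232
finger_force: 59.2
```

```bash
python3 - <<'E'
from h import *
s,p,M=st();g=gp(p,M);th=np.radians(43.3);print(g, 'lip',g+H*(.194*np.cos(th)-.04*np.sin(th))-UP*(.194*np.sin(th)+.04*np.cos(th)))
E
```

```text
t 22.85 p [0.5671 0.2884 0.1082] j [ 0.247  0.22  -0.322  0.855  0.235 -1.051] F [-0.1 -0.2 -1. ] w 0.023231833635103002
cols x,y,z: [[-0.235, -0.929, -0.285], [-0.966, 0.255, -0.037], [0.107, 0.267, -0.958]]
[0.56047674 0.27184515 0.16757097] lip [0.53151467 0.16184389 0.0054113 ]
```

drive_tool --series '[[-0.45,[0,0,0],0],[-0.445,[0,0,0.001],0],[-0.441,[0,0,0.002],0],[-0.439,[0,0,0.002],0],[-0.439,[0,0,0.001],0],[-0.439,[0,0,0],0]]'

```text
clock: 23.45
eef_pos: [0.5681, 0.2895, 0.1057]
eef_rot: [0.126, -0.606, 0.782, 0.074]
ft_force: [0.9, 0.6, -0.3]
width: 0.024
finger_force: 5.0
```

drive_tool --series '[[-0.439,[-0.004,0,0.008],0],[-0.439,[-0.005,0,0.009],0],[-0.439,[-0.005,0,0.009],0],[-0.439,[-0.005,0,0.009],0],[-0.439,[-0.005,0,0.009],0],[-0.439,[-0.005,0,0.008],0]]'

```text
clock: 24.05
eef_pos: [0.5728, 0.3096, 0.0832]
eef_rot: [0.124, -0.606, 0.782, 0.074]
ft_force: [0.1, 0.9, -0.4]
width: 0.0241
finger_force: 2.3
```

```bash
python3 - <<'E'
from h import *
s,p,M,b,P=pitch();print(gp(p,M))
E
```

```text
t 24.05 p [0.5728 0.3096 0.0832] j [ 0.28   0.266 -0.32   0.805  0.229 -1.017] F [ 0.1  0.9 -0.4] w 0.024058391042787095
cols x,y,z: [[-0.235, -0.93, -0.284], [-0.966, 0.255, -0.035], [0.105, 0.266, -0.958]]
grip in bin [-0.5743 -0.0846  0.1426]
n 1369 handle pitch deg 32.9
[0.5663087  0.29306621 0.14256044]
```

drive_tool --series '[[-0.439,[-0.004,0,0.009],0],[-0.439,[-0.004,0,0.009],0],[-0.439,[-0.004,0,0.01],0],[-0.439,[-0.004,0.001,0.01],0],[-0.439,[-0.004,0,0.01],0],[-0.439,[-0.003,0.001,0.01],0],[-0.439,[-0.003,0,0.01],0],[-0.439,[-0.003,0,0.01],0],[-0.439,[-0.003,0.001,0.01],0],[-0.439,[-0.003,0,0.01],0],[-0.439,[-0.002,0.001,0.01],0],[-0.439,[-0.002,0,0.01],0]]'

```text
clock: 25.3
eef_pos: [0.5825, 0.3441, 0.0329]
eef_rot: [0.125, -0.606, 0.782, 0.074]
ft_force: [0.7, 0.0, 0.1]
width: 0.0241
finger_force: 4.3
```

```bash
python3 - <<'E'
from h import *
s,p,M,b,P=pitch();g=gp(p,M);print(g);to(G-.009*H+OFF*M[:,2],M,p)
E
```

```text
t 25.3 p [0.5825 0.3441 0.0329] j [ 0.331  0.353 -0.322  0.702  0.219 -0.966] F [0.7 0.  0.1] w 0.024074272580261253
cols x,y,z: [[-0.235, -0.929, -0.285], [-0.966, 0.255, -0.037], [0.107, 0.267, -0.958]]
grip in bin [-0.6099 -0.0809  0.0923]
n 1302 handle pitch deg 14.6
[0.57588978 0.32756739 0.09225752]
 shift [-0.016  0.01   0.109] rows>= 1.1
```

drive_tool --series '[[-0.439,[-0.002,0,0.01],0],[-0.439,[-0.002,0.001,0.01],0],[-0.439,[-0.002,0,0.01],0],[-0.439,[-0.002,0.001,0.01],0],[-0.439,[-0.001,0,0.01],0],[-0.439,[-0.001,0.001,0.01],0],[-0.439,[-0.001,0,0.01],0],[-0.439,[0,0.001,0.01],0],[-0.439,[0,0,0.009],0],[-0.439,[0,0,0.007],0],[-0.439,[0,0,0.004],0]]'

```text
clock: 26.45
eef_pos: [0.5871, 0.363, -0.0136]
eef_rot: [0.125, -0.606, 0.782, 0.074]
ft_force: [-0.5, -0.3, -0.3]
width: 0.0238
finger_force: 4.2
```

```bash
python3 - <<'E'
from h import *
s,p,M,b,P=pitch();g=gp(p,M);print(g);to(G-.009*H+OFF*M[:,2],M,p)
for u in (200,320,440): print([P[v,u].round(3)[2] for v in range(10,220,20)])
E
```

```text
t 26.45 p [ 0.5871  0.363  -0.0136] j [ 0.357  0.427 -0.33   0.615  0.214 -0.939] F [-0.5 -0.3 -0.3] w 0.02379704061530886
cols x,y,z: [[-0.235, -0.929, -0.285], [-0.966, 0.255, -0.036], [0.106, 0.267, -0.958]]
grip in bin [-0.6293 -0.0796  0.0458]
n 1240 handle pitch deg -0.2
[0.58045791 0.34641854 0.04581106]
 shift [-0.005  0.005  0.009] rows>= 0.1
[np.float64(0.009), np.float64(0.01), np.float64(0.009), np.float64(0.009), np.float64(0.009), np.float64(0.01), np.float64(0.011), np.float64(0.017), np.float64(0.036), np.float64(0.049), np.float64(0.002)]
[np.float64(0.008), np.float64(0.008), np.float64(0.008), np.float64(0.008), np.float64(0.007), np.float64(0.008), np.float64(0.007), np.float64(0.016), np.float64(0.035), np.float64(0.047), np.float64(0.053)]
[np.float64(0.007), np.float64(0.007), np.float64(0.006), np.float64(0.007), np.float64(0.007), np.float64(0.006), np.float64(0.005), np.float64(0.014), np.float64(0.033), np.float64(0.047), np.float64(0.002)]
```

The pan is level on the mat. I'll lower the last millimetre, open slowly, then back off straight up along the tool axis.

drive_tool --series '[[-0.439,[0,0,0.003],0],[-0.437,[0,0,0],0],[-0.435,[0,0,0],0],[-0.43,[0,0,0],0],[-0.42,[0,0,0],0],[-0.38,[0,0,0],0],[-0.3,[0,0,0],0],[-0.1,[0,0,0],0],[0.1,[0,0,0],0],[0.1,[0,0,0],0],[0.1,[0,0,0],0]]'

```text
clock: 27.6
eef_pos: [0.5873, 0.3634, -0.0146]
eef_rot: [0.125, -0.606, 0.782, 0.074]
ft_force: [-0.0, 0.1, 0.4]
width: 0.0469
finger_force: 0.0
```

drive_tool --series '[[0.1,[-0.002,0,-0.02],0],[0.1,[-0.005,0,-0.03],0],[0.1,[-0.008,0,-0.04],0],[0.1,[-0.01,0,-0.06],0],[0.1,[-0.02,0,-0.08],0],[0.1,[-0.02,0,-0.08],0],[0.1,[-0.02,0,-0.08],0],[0.1,[-0.05,0,-0.05],0],[0.1,[-0.08,0,0],0],[0.1,[-0.08,0,0],0],[0.1,[-0.05,0,0],0],[0.1,[0,0,0],0]]'

```text
clock: 28.8
eef_pos: [0.6055, 0.4683, 0.2491]
eef_rot: [0.128, -0.607, 0.781, 0.074]
ft_force: [-0.1, 0.1, -0.1]
width: 0.0471
finger_force: 0.0
```

```bash
python3 - <<'E'
from h import *
st()
a,d=robot.get_image('top');b,e=robot.get_image('side')
cv2.imwrite('pics/end.png',np.hstack([cv2.resize(a[60:300,140:540],(420,252)),cv2.resize(b[60:400,180:500],(300,319))[:252]]))
f=np.load('top0.npz')
P=cloud('top',d);Z=P[...,2];v,u=np.mgrid[:400,:640]
P0=cloud('top',f['d'])
for n,(x0,x1,y0,y1),zl,zh in(('mug',(295,340,70,130),.08,.11),('tape',(185,265,80,124),.03,.12),('brush',(385,475,85,112),.015,.06),('bin',(400,520,110,215),.13,.24)):
    w=(u>x0)&(u<x1)&(v>y0)&(v<y1);print(n,[np.round(np.median(q[w&(q[...,2]>zl)&(q[...,2]<zh)],0),4).tolist() for q in(P0,P)])
w=(u>170)&(u<290)&(v>130)&(v<220)&(Z>.012)&(Z<.058);print('pan',cv2.minAreaRect((P[w][:,:2]*1000).astype(np.float32)),Z[w].max())
Q=P-O;X=Q@K;Y=Q@L;m=(X>-.09)&(X<-.02)&(abs(Y)<.07);print('flap',np.round(np.median(Z[m]-X[m]-.23),4))
E
```

```text
t 28.8 p [0.6055 0.4683 0.2491] j [ 0.493  0.324  0.119  1.134  0.187 -0.806] F [-0.1  0.1 -0.1] w 0.047129812341614945
cols x,y,z: [[-0.231, -0.929, -0.29], [-0.967, 0.253, -0.04], [0.111, 0.271, -0.956]]
mug [[0.7284, 0.0322, 0.0929], [0.7286, 0.0323, 0.0928]]
tape [[0.7174, 0.2456, 0.0717], [0.7178, 0.2455, 0.0712]]
brush [[0.7374, -0.2576, 0.0412], [0.7372, -0.2573, 0.0412]]
bin [[0.5476, -0.2863, 0.2252], [0.5476, -0.2863, 0.2252]]
pan ((561.61083984375, 268.6241455078125), (218.99270629882812, 136.0344696044922), 75.78744506835938) 0.056542443509279394
flap -0.001
```

View pics/end.png

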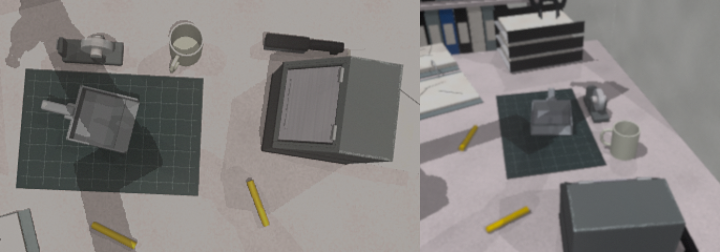

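The last picture shows the empty pan at (105,118) flat on the mat and the flap at (310,105) shut. The mug, tape dispenser and brush haven't moved, and nothing has spilled.

```bash
python3 -c "
from cell import robot
print(robot.sign_off())"
```

```text
the job is handed in; nothing more can be done
None
```

The job is handed in at about 29 s: the two markers and the glue tube were tipped into the bin (out of camera view inside it, but the pan came out bare), the flap is shut, the empty pan lies flat on the mat and released, and the mug, brush and tape dispenser have not moved.

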